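# Set the warming plate's knurled dial and start it

## Robot

A 7-joint arm with a two-finger parallel gripper is mounted at the origin on a cart in front of the work surface, level with it; the furniture and walls round the work are solid. World frame = base frame: x ahead of the robot, y to its left, z up, the work surface at z = 0. Lengths are in m, angles in rad, forces in N, time in s.
With the tool pointing down it reaches from about 0.425 to 0.925 m from the base axis. Payload 6.8 kg.
Tool frame: the origin (TCP) lies midway between the tips of the shut fingers; the grasp point (between the pads) lies 19 mm behind it; z points along the fingers, y is the line along which they close (so a half turn about z gives the same grasp; the last joint's range is limited). The gripper opens to 85 mm and grips with 20 to 120 N. Pads are 22 mm wide; open, the fingers measure 114 mm over their backs; the gripper's body (76 mm by 85 mm) begins 54 mm behind the grasp point. The pads swing forward as they close: fully open they stand 13 mm farther back than shut.
Start: joints at [1.081, 0.477, 0.022, 1.555, -0.011, 1.109, -0.083], TCP at [0.252, -0.626, 0.231] pointing down, gripper open.
Joint ranges: [-2.96, 2.96], [-0.34, 2.1], [-1.41, 1.46], [0.24, 2.44], [-1.37, 4.51], [0.17, 1.92], [-2.96, 2.96]. Speed limits (rad/s): [2.39, 2.39, 3.14, 3.14, 3.14, 3.14, 3.14].

## Interface

Orientations are given as a rotation vector (axis times angle).
In Python, from bench import r gives the robot as it stands. The module is installed in compiled form; this text tells all that it offers.
- The arm moves only by the tool apply_moves, never from a script. Its argument "rows" is a list of rows, each a list of 6 numbers: the shift along the tool's x, y, z scaled (see below), then the turn, a rotation vector about the tool's x, y, z scaled (see below). A call has 1 to 5 rows; each row is the pose to reach, as a shift and turn from the pose commanded when the call began, along the tool's axes at that moment; what a row does not reach only later rows make up. The controller multiplies each number of a shift by 0.25 m and each number of a turn by 90 degrees. A row lasts 1/8 s, in which the tool goes at most 62.5 mm and 10.7 degrees, less where a joint would pass 70% of its speed; a pose out of reach is approached as far as the arm can. A call with a number of a shift or a turn outside -1 to 1 is refused whole. A call with a gripper value outside its range is refused whole. "claw" is the opening, from 0 (shut) to 1 (fully open), set as the call begins (left out, the last holds). The fingers move at their own pace and stop on an object; "newtons" is the grip in N (left out, the last holds). Time passes only in rows, so rows that repeat a pose let the fingers close. It gives the time, the measured TCP pose, the force, the opening and the grip force at its end, in the units of the state.
- r.get_obs(): the state, without advancing time (a new reading comes with each control period).
- r.grab_frame(name): name is "side" or "top"; returns a dict with "pixels" (420x560x3 uint8, red, green, blue), "intrinsics" (3x3 intrinsics, pixels), "eye" and "attitude" of the camera in the world. Camera axes: x right, y up, looking along -z (the intrinsics and any distortion apply to the point x, -y, -z); pixel columns grow to the right and rows downward; lengths in m; the calibration is good to about 2 mm. A picture is of the moment at which its call begins. There is no depth.
- r.hand_in(): hands the job in; it is judged then, once.
Trained networks look in a picture, given as the dict that the camera call returned (one of the last four; its "shot" number tells which), for a name from the list of things; names that differ only in an ending like _2 or _b are one class to them, and where a whole thing is asked for, a point or a joint stands for the part that bears it (a point fixed in the world has none). Each returns a list of dicts, best first, with "conf" (0 to 1); they miss things now and then, are a little off and sometimes report something else, mostly with a low value. They report only what shows in the picture. A call takes as long as a camera call.
- r.search_frame(picture, thing): "rect" ([left, top, width, height] in pixels, round what is visible of it).
- r.outline_of(picture, thing): "pixels" (420x560 bool, what is visible of it) and "rect" ([left, top, width, height] in pixels, round what is visible of it).
- r.landmark_of(picture, thing): "point" ([column, row] in pixels: a listed point, or the origin of a listed thing).
The state is a dict: "clock": time; "joints": joint angles; "qvel": joint speeds; "tau": joint torques, N m; "tcp_pos": TCP position; "orientation": TCP orientation; "contact_force": force on the tool from outside, world axes, zero at the start; "moment": the same for the moment, N m; "grip_width": finger opening in m; "gripper_force": force on a finger pad.
Only numpy, scipy, OpenCV 4.12 (cv2) and the standard library are available. Lean on these libraries where they do the work, as an engineer would, in place of code of your own. Each camera call takes 0.05 s, during which the arm holds its last target. There are 200 camera calls.

## Task

Stroke the warming plate's knurled dial round with a fingertip near its rim, without gripping it, until its black pointer clicks in at the third bar mark (the second-longest one). Then push the round start key fully down with a fingertip and let it come up again; do not press the key before the dial is set. The plate stays where it stands and everything round it is left alone.

Things in the scene. Friction and masses are not known exactly. Their poses are not given: they have to be found in the camera images.
- warmer: white warming plate, a flat box 200 (its x) x 340 (its y) x 50 mm high on rubber feet, 3 kg, standing loose, not to be shifted. Origin at the centre of its underside; at yaw 0 its x points away from the robot, y to the left. In its frame (mm): steel plate, a 168 mm disc, centre (0, 80); dial centre (0, -95); start key (-55, -2)
- dial_top (a point): centre of the flat top of the brass dial, on its upright axis, 78 mm above the worktop. The dial is 90 mm across, 22 mm high, ribbed round the edge, with a black pointer line on its top. It rides on a spring: pressed on top it gives way from 2 N on, about 2 N per mm, to a stop at 5 mm (11 N). 4 to 10 N under a fingertip turns it by friction
- pointer_tip (a point): outer end of the black pointer on the dial's top, 43 mm from the dial's axis. Four dark bar marks lie on the white deck beyond the dial, at the four notches; seen from above they grow in length clockwise: 8, 15, 22, 29 mm, starting 60 mm from the axis
- dial (a joint): dial angle, rad, growing clockwise from above. Clicks into notches at 0, 0.6, 1.2, 1.8; starts in the first or second; goal: the third, 1.2 (22 mm bar). In the plate's frame the pointer lies at the angle 0.9 - value from x towards y. Takes about 0.07 N m over a hump, then pulls itself into the notch when let go; stops at -0.15 and 1.95
- key_top (a point): centre of the top of the round brass start key, 26 mm across, 72 mm above the worktop when up; it goes straight down 6 mm. Its dark housing ring is 42 mm across, its top 10 mm below the key's raised top
- key (a joint): start key travel in m: 0 up, 0.006 fully down (5 N); springs back
- ramekin: white ramekin 68 x 68 x 45 mm standing on the steel plate; origin at the centre of its underside; leave alone
- jigger: brass jigger 43 mm across, 74 mm high, on the worktop to the right of the warming plate; origin at the centre of its underside; leave alone
- spice_jar: glass spice jar with a cork, 44 mm across, 92 mm high, to the right of the warming plate; origin at the centre of its underside; leave alone
- lemon: lemon 78 x 55 x 56 mm, to the left of the warming plate; origin at the centre of its underside; leave alone
- matchbox: matchbox 36 x 53 x 15 mm, to the left of the warming plate; origin at the centre of its underside; leave alone
- salt_mill: wooden salt mill 58 mm across, 150 mm high, farther to the right; origin at the centre of its underside; leave alone

How it is judged:
By the outcome, as a careful person would: the job done as asked, in the order asked, and still so for the second after the job is handed in, with the robot touching nothing.
It also fails if it takes over 45 s, if anything falls off the work surface, if the arm or the gripper's body presses on something with over 40 N, if the wrist force passes 120 N, or if a joint passes its speed limit or range.

## Working session

There is one attempt and no reset: what is moved stays moved. The work goes in short steps, Python scripts to look and compute and a tool call to move; the robot and the scene stay as the last step left them, time stands still between calls to the robot, and variables do not carry over. Pictures are saved under pics/ and viewed, at most 10 in all, crops included, and the job is handed in when it is done.

Besides the shell and the picture viewer there is one more tool, called after ">>>" as name([rows], argument=value, ...), one row to a line, values as JSON. apply_moves: Moves the arm, as the interface text tells. Its arguments: {"type":"object","properties":{"rows":{"type":"array","items":{"type":"array","items":{"type":"number"}}},"claw":{"type":"number"},"newtons":{"type":"number"}},"required":["rows"]}

```bash
mkdir -p pics; cat > h.py <<'E'
import numpy as np, cv2
from bench import r
from scipy.spatial.transform import Rotation as R
def att(f):
    a=np.array(f["attitude"],float)
    return a if a.shape==(3,3) else R.from_rotvec(a).as_matrix()
def ray(f,p):
    K=np.array(f["intrinsics"]);d=np.linalg.inv(K)@[p[0],p[1],1]
    d=att(f)@np.array([d[0],-d[1],-d[2]]);return np.array(f["eye"]),d
def atz(f,p,z):
    e,d=ray(f,p);return e+d*(z-e[2])/d[2]
def tri(f,p,g,q):
    e,d=ray(f,p);e2,d2=ray(g,q)
    s=np.linalg.lstsq(np.c_[d,-d2],e2-e,rcond=None)[0]
    a,b=e+s[0]*d,e2+s[1]*d2
    return (a+b)/2,np.linalg.norm(a-b)
def proj(f,P):
    c=att(f).T@(np.array(P)-f["eye"]);u=np.array(f["intrinsics"])@[c[0],-c[1],-c[2]];return u[:2]/u[2]
def save(f,n): cv2.imwrite("pics/"+n,f["pixels"][:,:,::-1])
E
python3 - <<'E'
from h import *
s=r.grab_frame("side");t=r.grab_frame("top")
save(s,"s0.png");save(t,"t0.png")
print({k:(v if k!="pixels" else 0) for k,v in t.items()}); print(s["eye"],s["attitude"])
for n in ["warmer","dial_top","pointer_tip","key_top","ramekin","jigger","spice_jar","lemon","salt_mill"]:
    a=r.landmark_of(t,n);b=r.landmark_of(s,n)
    print(n,a[:1],b[:1])
    if a and b: print("   ",tri(t,a[0]["point"],s,b[0]["point"]))
print(r.get_obs())
E
```

```text
{'pixels': 0, 'intrinsics': array([[505.9572455 ,   0.        , 283.37438536],
       [  0.        , 505.9572455 , 211.1848705 ],
       [  0.        ,   0.        ,   1.        ]]), 'eye': array([ 0.26126954, -0.06780907,  1.76917605]), 'attitude': array([ 0.11270263, -0.12503927, -1.57979458]), 'shot': 2}
[0.29395638 0.95271825 0.91532516] [ 0.15494739 -1.27431423 -2.67443957]
warmer [{'point': [272.4, 214.7], 'conf': 0.85}] [{'point': [276.6, 235.8], 'conf': 0.88}]
    (array([ 0.51494686, -0.04482508,  0.00712081]), np.float64(0.004993553036842129))
dial_top [{'point': [300.7, 210.3], 'conf': 0.83}] [{'point': [278.3, 196.5], 'conf': 0.9}]
    (array([ 0.52322178, -0.14114656,  0.07912675]), np.float64(0.004629061506006214))
pointer_tip [{'point': [289.6, 195.6], 'conf': 0.7}] [{'point': [263.7, 198.5], 'conf': 0.87}]
    (array([ 0.56551004, -0.10460889,  0.09431527]), np.float64(0.006973675965653488))
key_top [{'point': [292.2, 196.7], 'conf': 0.48}] [{'point': [296.0, 219.3], 'conf': 0.63}]
    (array([ 0.52078908, -0.11492835,  0.02944233]), np.float64(0.11051005440979782))
r
[... 913 characters left out ...]
 array([ 1.0808778 ,  0.47699092,  0.02237881,  1.55542171, -0.01149595,
        1.10930268, -0.08311971]), 'qvel': array([ 2.90608674e-04, -4.59605041e-04, -6.36546216e-04, -3.52035059e-04,
        8.27702258e-05,  5.19682655e-04,  2.75722943e-04]), 'tau': array([-3.12195880e-04, -5.96332955e+01,  1.60656866e+00, -2.81549174e+01,
        1.25737584e-02,  1.50590189e-03, -2.70638407e-05]), 'tcp_pos': array([ 0.25152865, -0.6263894 ,  0.2313044 ]), 'orientation': array([3.08452245e+00, 5.96091098e-01, 3.22421318e-05]), 'contact_force': array([0.39865876, 0.77607588, 0.23891294]), 'moment': array([-0.02942016, -0.00047097, -0.01970996]), 'gripper_force': 0.0, 'grip_width': 0.08523025380412043}
```

```bash
python3 - <<'E'
from h import *
a=cv2.imread("pics/t0.png")[160:260,220:360];b=cv2.imread("pics/s0.png")[150:270,200:360]
cv2.imwrite("pics/t0c.png",cv2.resize(a,None,fx=5.6,fy=5.6,interpolation=cv2.INTER_CUBIC))
cv2.imwrite("pics/s0c.png",cv2.resize(b,None,fx=5,fy=5,interpolation=cv2.INTER_CUBIC))
E
```

```text
(no output)
```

View pics/t0c.png

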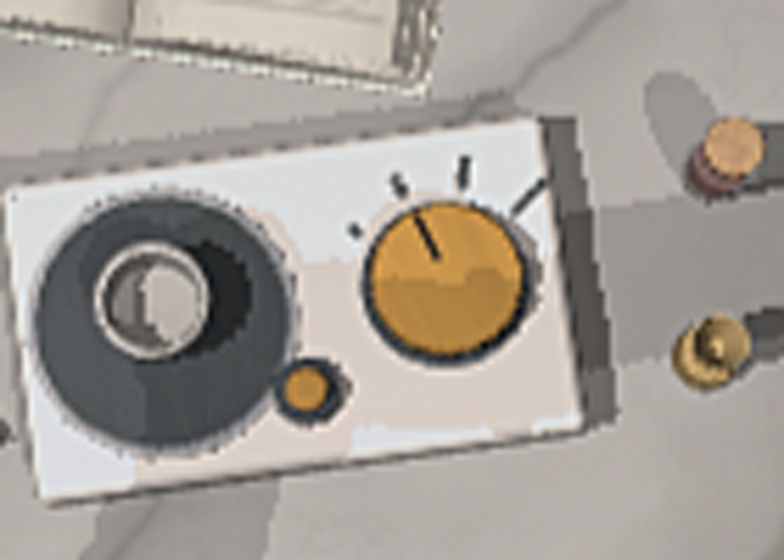

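View pics/s0c.png

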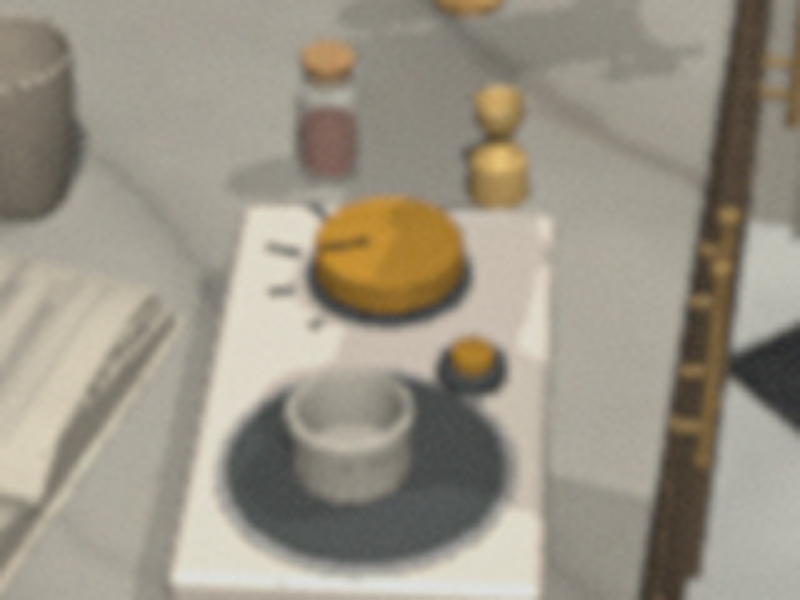

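The top crop shows the dial centred near full-frame pixel (299.5, 210.3), the key near (274.6, 229.3), and the pointer at the second bar (15 mm). The side view shows the dial at (278, 198) and the key at (294.6, 220). The network's top-view key point was wrong.

```bash
python3 - <<'E'
from h import *
s=r.grab_frame("side");t=r.grab_frame("top")
P={}
for n,pt,ps,z in [("dial",(299.6,210.3),(278,197.8),.078),("key",(274.7,229.3),(294.6,220.8),.072),("ptip",(220+415/5.6,160+213/5.6),(200+320/5,150+247/5),.078),("bar3in",(220+462/5.6,160+187/5.6),(200+298/5,150+253/5),.05)]:
    print(n,tri(t,pt,s,ps),atz(t,pt,z),atz(s,ps,z)); P[n]=(atz(t,pt,z)+atz(s,ps,z))/2
# deck corners top view z=.05
c=[atz(t,(220+x/5.6,160+y/5.6),.05)[:2] for x,y in [(8,190),(540,120),(583,427),(42,500)]]
print(np.round(c,4)); m=np.mean(c,0); e=(c[0]-c[1]+c[3]-c[2]); yaw=np.arctan2(e[1],e[0])-np.pi/2
M=np.array([[np.cos(yaw),-np.sin(yaw)],[np.sin(yaw),np.cos(yaw)]])
print("yaw",yaw,m,"dial",m+M@[0,-.095],"key",m+M@[-.055,-.002])
v=P["dial"]-P["key"];yk=np.arctan2(v[1],v[0])-np.arctan2(-.093,.055);print("yaw from key-dial",yk,np.linalg.norm(v[:2]),np.hypot(.093,.055))
v=P["ptip"]-P["dial"];print("value",.9-(np.arctan2(v[1],v[0])-yk),np.linalg.norm(v))
for n in ["dial","key_top"]:
  for f in (t,s):
    o=r.outline_of(f,n)
    if o: print(n,o[0]["rect"],o[0]["conf"])
o=r.get_obs();print(R.from_rotvec(o["orientation"]).as_matrix().round(3))
E
```

```text
dial (array([ 0.5235326 , -0.13752672,  0.07687064]), np.float64(0.004471081273766806)) [ 0.52110779 -0.13768124  0.078     ] [ 0.52551204 -0.13627135  0.078     ]
key (array([ 0.45957261, -0.05264632,  0.06602588]), np.float64(0.001438484084656427)) [ 0.45815709 -0.0527478   0.072     ] [ 0.45913162 -0.04562472  0.072     ]
ptip (array([ 0.56414406, -0.11964987,  0.07896726]), np.float64(0.0017150977832749614)) [ 0.56345141 -0.11977259  0.078     ] [ 0.5653444 -0.1209811  0.078    ]
bar3in (array([ 0.58574393, -0.14984147,  0.04882653]), np.float64(0.0021955051657499736)) [ 0.58441443 -0.1499075   0.05      ] [ 0.58648547 -0.14846525  0.05      ]
[[ 0.5858  0.1301]
 [ 0.6261 -0.199 ]
 [ 0.4348 -0.2209]
 [ 0.3944  0.1084]]
yaw 0.12205601981279468 [ 0.51025306 -0.04537508] dial [ 0.52181961 -0.13966832] key [ 0.45590575 -0.05405663]
yaw from key-dial 0.10079519777772294 0.1090354274793246 0.10804628637764464
value 0.6168474529129335 0.04431438372365159
dial [285.9, 195.0, 24.0, 27.7] 0.86
dial [260.4, 188.3, 35.9, 23.1] 0.63
key_top [257.2, 224.5, 25.5, 26.1] 0.73
[[ 0.928  0.373 -0.   ]
 [ 0.373 -0.928  0.   ]
 [-0.    -0.    -1.   ]]
```

>>> apply_moves([
  [0.17, -0.13, 0, 0, 0, 0],
  [0.36, -0.27, 0, 0, 0, 0],
  [0.55, -0.41, 0, 0, 0, 0],
  [0.72, -0.54, 0, 0, 0, 0],
  [0.88, -0.66, 0, 0, 0, 0],
], claw=0, newtons=20)

```text
clock: 1.92
tcp_pos: [0.3952, -0.3895, 0.2316]
orientation: [3.084, 0.597, 0.001]
contact_force: [0.1, -0.2, -0.1]
grip_width: -0.0002
gripper_force: 0.0
```

>>> apply_moves([
  [0.2, -0.15, 0.05, 0, 0, 0],
  [0.4, -0.3, 0.12, 0, 0, 0],
  [0.6, -0.45, 0.22, 0, 0, 0],
  [0.75, -0.56, 0.34, 0, 0, 0],
  [0.84, -0.62, 0.4, 0, 0, 0],
])

```text
clock: 2.55
tcp_pos: [0.5321, -0.1656, 0.1299]
orientation: [-3.082, -0.602, 0.001]
contact_force: [-0.2, -0.1, 0.8]
grip_width: 0.0001
gripper_force: 0.0
```

```bash
cat > look.py <<'E'
from h import *
import sys
s=r.grab_frame("side");t=r.grab_frame("top");o=r.get_obs()
print(o["clock"],o["tcp_pos"].round(4),o["orientation"].round(3),o["contact_force"].round(2),o["grip_width"])
print("side TCP px",proj(s,o["tcp_pos"]),"top",proj(t,o["tcp_pos"]))
a=cv2.resize(s["pixels"][130:260,200:360],None,fx=4,fy=4,interpolation=cv2.INTER_CUBIC)
b=cv2.resize(t["pixels"][160:260,230:340],None,fx=5.2,fy=5.2,interpolation=cv2.INTER_CUBIC)[:,:]
im=np.zeros((600,800,3),np.uint8)
im[:,:400]=cv2.resize(s["pixels"][140:260,230:310],(400,600),interpolation=cv2.INTER_CUBIC)
im[:,400:]=cv2.resize(t["pixels"][150:270,250:330],(400,600),interpolation=cv2.INTER_CUBIC)
cv2.imwrite("pics/"+sys.argv[1],im[:,:,::-1])
E
python3 look.py l1.png
```

```text
2.65 [ 0.5323 -0.1648  0.1296] [-3.08e+00 -6.05e-01  2.00e-03] [ 0.01 -0.42  0.48] -7.772777776152987e-05
side TCP px [277.40564725 178.13929153] top [308.38614202 204.45449151]
```

View pics/l1.png

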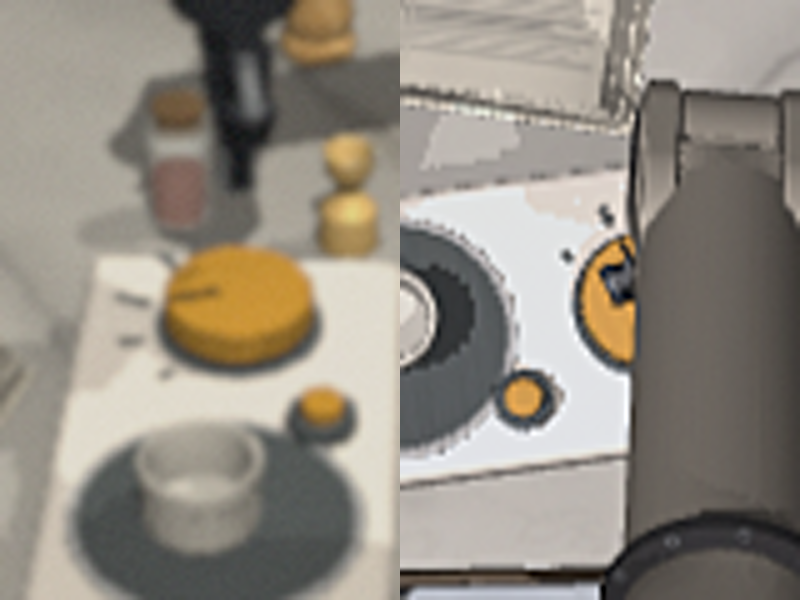

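The side view shows the fingertip at about (278, 178), above the dial and where expected, with the pointer still at the second bar. I'll lower it to just above the dial.

>>> apply_moves([
  [-0.014, 0.02, 0.1, 0, 0, 0],
  [-0.014, 0.02, 0.17, 0, 0, 0],
  [-0.014, 0.02, 0.2, 0, 0, 0],
  [-0.014, 0.02, 0.2, 0, 0, 0],
])

```text
clock: 3.15
tcp_pos: [0.5297, -0.1754, 0.0811]
orientation: [-3.084, -0.596, 0.001]
contact_force: [-1.2, -0.4, 0.4]
grip_width: 0.0004
gripper_force: 0.0
```

>>> apply_moves([
  [0, 0, 0.008, 0, 0, 0],
  [0, 0, 0.014, 0, 0, 0],
  [0, 0, 0.018, 0, 0, 0],
  [0, 0, 0.018, 0, 0, 0],
])

```text
clock: 3.65
tcp_pos: [0.5303, -0.1754, 0.0772]
orientation: [3.084, 0.596, 0.001]
contact_force: [-0.7, -0.2, 3.6]
grip_width: 0.0002
gripper_force: 1.6
```

>>> apply_moves([
  [0, 0, 0.005, 0, 0, 0],
  [0, 0, 0.009, 0, 0, 0],
  [0, 0, 0.009, 0, 0, 0],
])

```text
clock: 4.03
tcp_pos: [0.5305, -0.1755, 0.0751]
orientation: [3.084, 0.596, 0.002]
contact_force: [-0.8, -0.5, 7.6]
grip_width: 0.0
gripper_force: 3.4
```

>>> apply_moves([
  [-0.012, -0.005, 0, 0, 0, 0],
  [-0.024, -0.011, 0, 0, 0, 0],
  [-0.036, -0.017, 0, 0, 0, 0],
  [-0.046, -0.022, 0, 0, 0, 0],
])

```text
clock: 4.53
tcp_pos: [0.5195, -0.1746, 0.0757]
orientation: [3.083, 0.596, 0.007]
contact_force: [2.1, -0.7, 5.6]
grip_width: 0.0
gripper_force: 2.9
```

```bash
python3 look.py l2.png
```

```text
4.625 [ 0.5189 -0.1746  0.0755] [3.083 0.596 0.006] [ 2.56 -0.8   5.92] 0.00016483138549345375
side TCP px [282.55897004 191.30476187] top [310.46586509 210.92105422]
```

View pics/l2.png

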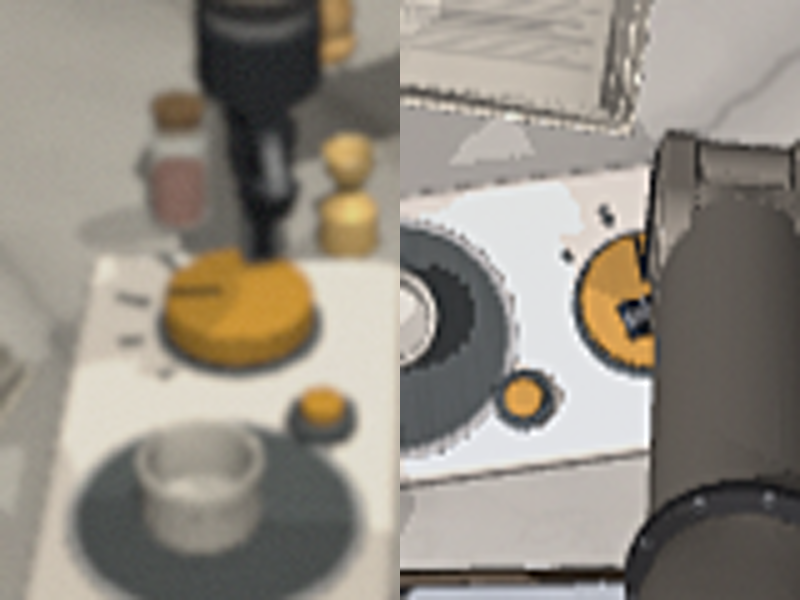

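The side view shows the dial following: the pointer has moved part of the way from bar two towards bar three. I'll continue with slightly more pressure.

>>> apply_moves([
  [-0.011, -0.006, 0.003, 0, 0, 0],
  [-0.022, -0.013, 0.003, 0, 0, 0],
  [-0.033, -0.021, 0.003, 0, 0, 0],
  [-0.046, -0.034, 0.003, 0, 0, 0],
  [-0.054, -0.044, 0.003, 0, 0, 0],
])

```text
clock: 5.25
tcp_pos: [0.5027, -0.1692, 0.0749]
orientation: [3.083, 0.596, 0.007]
contact_force: [2.9, 0.3, 7.0]
grip_width: -0.0001
gripper_force: 3.4
```

```bash
python3 look.py l3.png
```

```text
5.35 [ 0.5025 -0.1691  0.0749] [3.083 0.596 0.006] [1.21 0.37 7.2 ] -0.0004048644614994838
side TCP px [287.48066829 193.05678538] top [308.95401786 215.7588024 ]
```

View pics/l3.png

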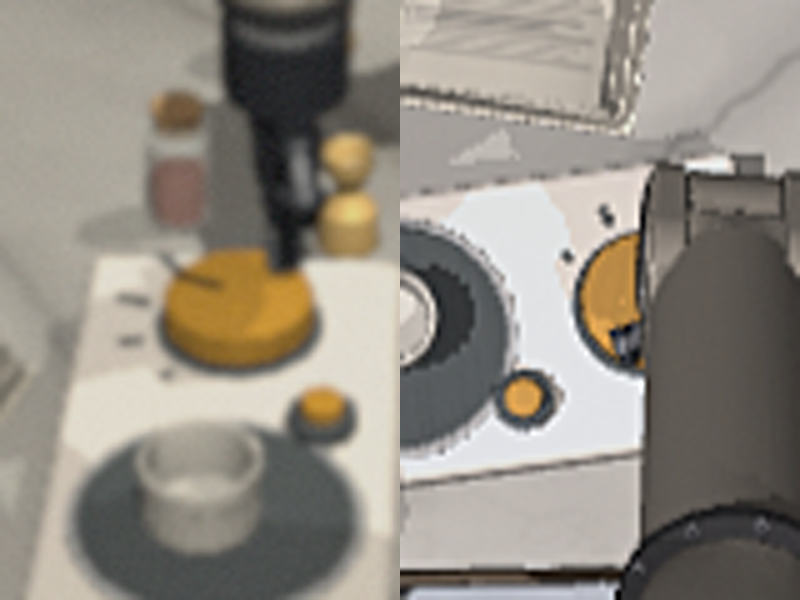

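```bash
cat > val.py <<'E'
from h import *
import sys
s=r.grab_frame("side")
z=float(sys.argv[1]);c=np.array([.523,-.1375]);yaw=.115
print("centre crop",(proj(s,[*c,z])-[230,140])*5)
g=cv2.GaussianBlur(cv2.cvtColor(s["pixels"],cv2.COLOR_RGB2GRAY).astype(np.float32),(0,0),.6)
for v in np.arange(.3,2,.1):
    a=yaw+.9-v;ps=[proj(s,[*(c+rr*np.array([np.cos(a),np.sin(a)])),z]) for rr in np.linspace(.015,.040,12)]
    m=np.array(ps,np.float32);val=cv2.remap(g,m[:,0].copy(),m[:,1].copy(),1).mean()
    print(round(v,2),((ps[-1]-[230,140])*5).round(),round(float(val),1))
E
python3 val.py 0.075
```

```text
centre crop [244.55170038 292.21004174]
0.3 [186. 313.] 132.9
0.4 [184. 309.] 132.5
0.5 [181. 305.] 131.9
0.6 [180. 302.] 131.2
0.7 [179. 298.] 130.4
0.8 [178. 294.] 128.7
0.9 [179. 290.] 126.6
1.0 [180. 286.] 121.4
1.1 [181. 282.] 113.8
1.2 [184. 278.] 106.3
1.3 [186. 275.] 103.8
1.4 [190. 271.] 108.2
1.5 [194. 268.] 116.3
1.6 [198. 265.] 123.0
1.7 [203. 262.] 126.6
1.8 [208. 260.] 127.8
1.9 [214. 258.] 127.8
```

The dark pointer line fits a dial angle of about 1.25, past the hump and in the third notch's basin. I'll lift straight off and re-check.

>>> apply_moves([
  [0, 0, -0.02, 0, 0, 0],
  [0, 0, -0.08, 0, 0, 0],
  [0, 0, -0.18, 0, 0, 0],
  [0, 0, -0.2, 0, 0, 0],
  [0, 0, -0.2, 0, 0, 0],
])

```text
clock: 6.02
tcp_pos: [0.5004, -0.1693, 0.1239]
orientation: [3.084, 0.596, 0.0]
contact_force: [-0.4, 0.0, 1.5]
grip_width: 0.0
gripper_force: 0.0
```

```bash
python3 val.py 0.078 | sed -n '9,16p'; python3 -c "
from h import *
o=r.get_obs();print(o['tcp_pos'],o['orientation'],o['contact_force']);M=R.from_rotvec(o['orientation']).as_matrix()
print('to key tool scaled',M.T@(np.array([.4575,-.053,.085])-o['tcp_pos'])/.25)"
```

```text
1.0 [180. 282.] 116.4
1.1 [181. 278.] 109.0
1.2 [183. 274.] 104.1
1.3 [186. 271.] 106.0
1.4 [190. 267.] 112.6
1.5 [194. 264.] 119.7
1.6 [198. 261.] 124.7
1.7 [203. 258.] 128.4
[ 0.50002892 -0.16914118  0.12340602] [-3.08427381e+00 -5.95897734e-01  1.27122645e-03] [-0.29875493  0.4651822  -0.45882296]
to key tool scaled [ 0.01529439 -0.49443306  0.15382498]
```

The dial now reads about 1.22, so it has clicked into the third notch. Next I'll move over to the key.

>>> apply_moves([
  [0.003, -0.13, 0, 0, 0, 0],
  [0.008, -0.29, 0, 0, 0, 0],
  [0.012, -0.42, 0, 0, 0, 0],
  [0.016, -0.494, 0, 0, 0, 0],
  [0.016, -0.494, 0, 0, 0, 0],
])

```text
clock: 6.7
tcp_pos: [0.4574, -0.0519, 0.1231]
orientation: [-3.083, -0.6, 0.003]
contact_force: [0.4, -0.7, 0.9]
grip_width: 0.0001
gripper_force: 0.0
```

>>> apply_moves([
  [0, 0, 0.06, 0, 0, 0],
  [0, 0, 0.12, 0, 0, 0],
  [0, 0, 0.16, 0, 0, 0],
  [0, 0, 0.16, 0, 0, 0],
])

```text
clock: 7.2
tcp_pos: [0.4575, -0.0533, 0.0826]
orientation: [-3.084, -0.595, 0.004]
contact_force: [0.9, -0.2, -0.4]
grip_width: -0.0004
gripper_force: 0.0
```

```bash
python3 look.py l4.png
```

```text
7.3 [ 0.4583 -0.0532  0.0837] [-3.084 -0.596  0.   ] [-0.07  0.46 -0.98] -5.6995574004943266e-05
side TCP px [295.35908361 216.00930599] top [274.79691653 228.84512925]
```

View pics/l4.png

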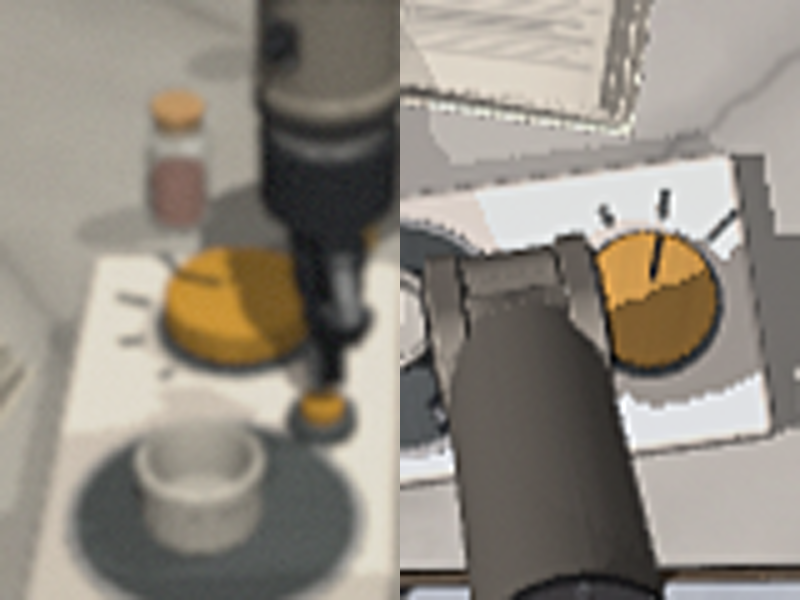

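The top view shows the pointer aligned with the third bar (663, 205). The fingertip is directly above the key at side crop (325, 390). I'll press now.

>>> apply_moves([
  [0, 0, 0.03, 0, 0, 0],
  [0, 0, 0.05, 0, 0, 0],
  [0, 0, 0.062, 0, 0, 0],
  [0, 0, 0.068, 0, 0, 0],
  [0, 0, 0.068, 0, 0, 0],
])

```text
clock: 7.92
tcp_pos: [0.4585, -0.0531, 0.067]
orientation: [3.084, 0.596, 0.0]
contact_force: [-0.2, -0.6, 4.7]
grip_width: -0.0
gripper_force: 2.1
```

>>> apply_moves([
  [0, 0, 0.004, 0, 0, 0],
  [0, 0, 0.008, 0, 0, 0],
  [0, 0, 0.01, 0, 0, 0],
  [0, 0, 0.01, 0, 0, 0],
])

```text
clock: 8.43
tcp_pos: [0.4585, -0.0532, 0.0657]
orientation: [3.084, 0.596, 0.001]
contact_force: [-5.3, -0.0, 22.8]
grip_width: 0.0
gripper_force: 11.5
```

The force rose sharply to 23 N at 65.7 mm, which means the key is on its stop, fully down. I'll release it and back off.

>>> apply_moves([
  [0, 0, -0.02, 0, 0, 0],
  [0, 0, -0.1, 0, 0, 0],
  [0, 0, -0.25, 0, 0, 0],
  [0, 0, -0.4, 0, 0, 0],
  [0, 0, -0.5, 0, 0, 0],
])

```text
clock: 9.05
tcp_pos: [0.4585, -0.053, 0.1907]
orientation: [3.084, 0.596, 0.002]
contact_force: [0.3, 0.4, -0.3]
grip_width: 0.0
gripper_force: 0.0
```

>>> apply_moves([
  [-0.05, 0.2, 0, 0, 0, 0],
  [-0.15, 0.4, 0, 0, 0, 0],
  [-0.2, 0.6, 0, 0, 0, 0],
  [-0.25, 0.8, 0, 0, 0, 0],
  [-0.25, 0.9, 0, 0, 0, 0],
])

```text
clock: 9.68
tcp_pos: [0.4831, -0.2887, 0.1888]
orientation: [3.085, 0.59, -0.002]
contact_force: [-0.6, 0.7, -0.7]
grip_width: 0.0001
gripper_force: 0.0
```

```bash
python3 look.py l5.png;python3 val.py 0.078 | sed -n '10,14p'
```

```text
9.775 [ 0.484  -0.2883  0.1887] [ 3.085  0.589 -0.   ] [-0.58  1.33 -0.57] -1.6697750601835182e-05
side TCP px [300.27600573 141.61681416] top [348.83108959 216.03218966]
1.1 [181. 278.] 124.0
1.2 [183. 274.] 118.2
1.3 [186. 271.] 120.7
1.4 [190. 267.] 128.5
1.5 [194. 264.] 136.6
```

View pics/l5.png

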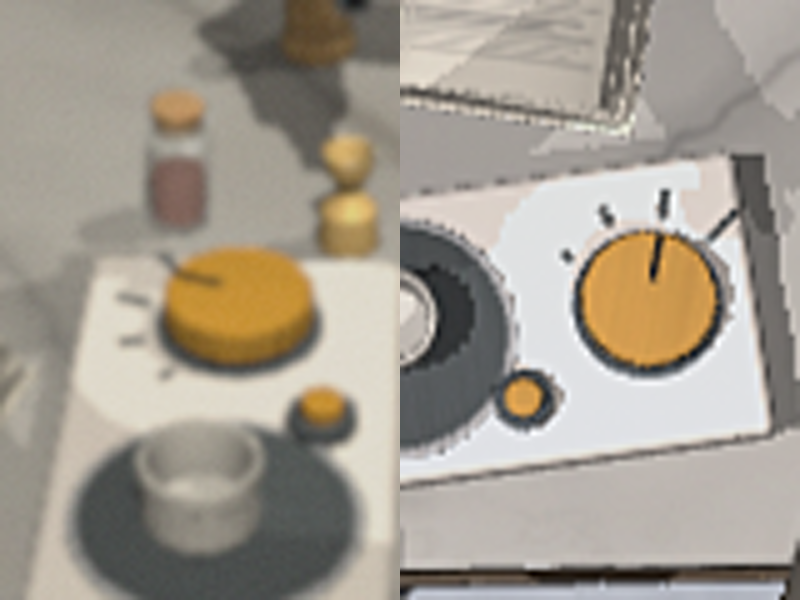

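The pointer is at the third bar, the key is up again at (523, 398), the plate has not shifted, and the arm is clear.

```bash
python3 -c "
from bench import r
print(r.hand_in())"
```

```text
the job is handed in; nothing more can be done
None
```

The dial was stroked round to the third bar mark, then the start key was pressed fully down and came back up. The plate and everything round it were left in place, and the job is handed in, with no verdict returned.

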